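# Fetch the low pot of gold paint from between two tall jars

### The arm

A 6-joint arm with a two-finger parallel gripper is mounted at the origin on the work surface. World frame = base frame: x ahead of the robot, y to its left, z up, the work surface at z = 0. Lengths are in m, angles in rad, forces in N, time in s.
With the tool pointing down it reaches from about 0.425 to 0.95 m from the base axis. Payload 3.5 kg.
Tool frame: the origin (TCP) lies at the very end of the fingers, on their centre line; the grasp point (between the pads) lies ctrl.pinch_z behind it (ctrl.pinch_z is the distance from the TCP to the grasp point, in m); z points along the fingers, y is the line along which they close (so a half turn about z gives the same grasp; the last joint's range is limited). The gripper opens to 85 mm and grips with 20 to 120 N. Pads are 22 mm wide; open, the fingers measure 114 mm over their backs; the gripper's body (76 mm by 85 mm) begins 54 mm behind the grasp point. The pads swing forward as they close: fully open they stand 13 mm farther back than shut.
Start: joints at [1.049, 0.286, 1.577, -0, 1.279, -0.15], TCP at [0.245, 0.629, 0.231] pointing down, gripper open.
Joint ranges: [-2.77, 2.77], [-0.9, 2.22], [0.21, 2.48], [-1.53, 4.67], [0.24, 2.81], [-2.84, 2.84]. Speed limits (rad/s): [2.79, 2.79, 3.14, 3.14, 3.14, 3.14].

### API

Orientations are given as a unit quaternion [x, y, z, w].
In Python, from plant import ctrl gives the robot as it stands.
- The arm moves only by the shell command python3 -m inch FILE [FORCE], which reads ROWS from the file FILE. ROWS is a JSON list that holds a single list of rows (three levels of brackets), with 1 to 10 rows, each of 7 numbers: dx, dy, dz in a scale on which 1.0 is 0.6 m, then a rotation vector rx, ry, rz in a scale on which 1.0 is pi/2 rad, then the opening from 0.0 (shut) to 1.0 (fully open); each row is the pose to reach, as a shift and turn from the pose commanded when the command began, along the tool's axes at that moment; what a row does not reach only later rows make up. A row lasts 1/8 s, in which the tool goes at most 0.0625 m and 0.188 rad, less where a joint would pass 70% of its speed; a pose out of reach is approached as far as the arm can. The fingers move at their own pace and stop on an object; FORCE is the grip in N (left out, the last holds). Time passes only in rows, so rows that do not move let the fingers close. It prints the time, the measured TCP pose, the force, the opening and the grip force at its end. Input that does not fit is refused with a message, and nothing moves.
- ctrl.get_state(): the state, without advancing time (a new reading comes with each control period).
- ctrl.read_camera(name): name is "scene" or "side" or "wrist"; returns a dict with "pixels" (420x560x3 uint8, red, green, blue), "camera_matrix" (3x3 intrinsics, pixels), "xyz" and "orientation" of the camera in the world. Camera axes: x right, y down, z forward; pixel columns grow to the right and rows downward; lengths in m; the calibration is good to about 2 mm. The wrist camera is an equidistant fisheye: a pixel r from the principal point sees the ray r / f radians off the axis. A picture is of the moment at which its call begins. There is no depth.
- ctrl.sign_off(): hands the job in; it is judged then, once.
Trained networks look in the newest picture that a camera, given by its name, has taken for a name from the list of things; names that differ only in an ending like _2 or _b are one class to them, and where a whole thing is asked for, a point or a joint stands for the part that bears it (a point fixed in the world has none). Each returns a list of dicts, best first, with "conf" (0 to 1); they miss things now and then, are a little off and sometimes report something else, mostly with a low value. They report only what shows in the picture. A call takes as long as a camera call. They do not tell look-alikes from the thing itself.
- ctrl.recognise(camera, thing): "position" ([x, y, z] in m, in world coordinates, good to about 4 mm: the middle of the surface that is visible of it).
- ctrl.masks_of(camera, thing): "region" (420x560 bool, what is visible of it).
- ctrl.mark_of(camera, thing): "position" ([x, y, z] in m, in world coordinates, good to about 4 mm: a listed point, or the origin of a listed thing).
The state is a dict: "time": time; "qpos": joint angles; "dq": joint speeds; "joint_efforts": joint torques, N m; "eef_pos": TCP position; "tcp_rot": TCP orientation; "contact_force": force on the tool from outside, world axes, zero at the start; "wrist_torque": the same for the moment, N m; "opening": opening from 0.0 (shut) to 1.0 (fully open); "finger_force": force on a finger pad.
Only numpy, scipy, OpenCV 4.12 (cv2) and the standard library are available. Lean on these libraries where they do the work, as an engineer would, in place of code of your own. Each camera call takes 0.05 s, during which the arm holds its last target. There are 200 camera calls.

### The job

First take the brush off the white tile and lay it across the two bars of the black brush rest. Then clear both tall jars, red-lidded and blue-lidded, out of the wooden caddy and stand them on the cork mat; while both are there, lift the low yellow-lidded pot out of the caddy and set it on the green ring in the middle of the tile. Last, put each tall jar back in the caddy in the very place where it stood at the start; keep jars and pot upright throughout, and do not disturb the white jug or the clear tumbler.

Things in the scene. Friction and masses are not known exactly. Their poses are not given: they have to be found in the camera images.
- red_jar: tall round white jar with a red lid and a red band, diameter 44, height 90, 0.12 to 0.26 kg; origin at the centre of its underside, z up. Starts upright at one end of the caddy
- blue_jar: tall round white jar with a blue lid and a blue band, diameter 44, height 90, 0.12 to 0.26 kg; origin at the centre of its underside, z up. Starts upright at the other end of the caddy
- pot: low round amber pot with a yellow lid, diameter 44, height 34, 0.07 to 0.14 kg; origin at the centre of its underside, z up. Starts in the middle of the caddy between the tall jars (their centres about 58 away on either side), its top just below the caddy's rim, so that fingers reach it only along the caddy's length once the tall jars are gone
- brush: flat paint brush with a dark wooden handle, brass ferrule and black tip, 180 long; handle 12 wide and 10 thick, about 0.035 kg; origin at the middle of its length on the underside, x along the brush towards the tip, z up (flat side down). It balances within 10 of the origin. Starts lying on the tile, overhanging its edges
- caddy: fixed open wooden trough, 196 (x) by 76 (y), 42 high, walls 6 thick, inner floor 6 above the table; inside 184 by 64; origin at the centre of its underside, x along its length
- rest: fixed black metal brush rest: base plate 120 (x) by 80 (y), 8 thick, carrying two bars that run along y, 12 wide and 90 long, centred at x = -50 and x = +50, their tops 45 above the table, each with a 6 thick, 12 high upturned end (78 clear between the ends); origin at the centre of its underside. A brush lying on it points along x
- mat: fixed cork mat, the side area: 190 (x) by 120 (y), 6 thick; origin at the centre of its underside
- tile: fixed white ceramic tile 150 by 150, 8 thick, with a flat painted green ring of outer diameter 64 at its centre; origin at the centre of its underside
- jug: bystander: white ceramic jug, widest diameter 84 with a handle reaching 71 from the axis at +y, 115 high; origin at the centre of its underside
- glass: bystander: clear tumbler, rim diameter 64, 85 high; origin at the centre of its underside
There are look-alikes about, which are no part of the job. What is shaped like the red_jar but turquoise is not meant.

How it is judged:
On the way, in this order (a step that is already met when the one before it is completed fails the run):
1. the brush lies across both bars of the rest, the tall jars still in the caddy (x of brush in the frame of rest between -0.035 and 0.035 m and y of brush in the frame of rest between -0.033 and 0.033 m and z of brush in the frame of rest between 0.038 and 0.065 m and angle between the x axis of brush and the x axis of rest, either way round below 0.4 rad and angle between brush's own x axis and vertical between 1.45 and 1.69 rad and linear speed of brush below 0.02 m/s and distance of each of red_jar, blue_jar from where it was at the start of the episode below 0.02 m), for 0.2 s.
2. both tall jars stand on the cork mat, the pot still in the caddy (x of red_jar in the frame of mat between -0.095 and 0.095 m and y of red_jar in the frame of mat between -0.06 and 0.06 m and height (world z) of each of red_jar, blue_jar below 0.015 m and angle between each of red_jar, blue_jar's own z axis and vertical below 0.15 rad and linear speed of each of red_jar, blue_jar below 0.02 m/s and x of blue_jar in the frame of mat between -0.095 and 0.095 m and y of blue_jar in the frame of mat between -0.06 and 0.06 m and distance of pot from where it was at the start of the episode below 0.08 m), for 0.2 s.
3. the pot stands on the ring of the tile while both tall jars stand on the mat (horizontal distance between pot and tile below 0.015 m and height (world z) of pot below 0.016 m and angle between each of pot, red_jar, blue_jar's own z axis and vertical below 0.15 rad and linear speed of each of pot, red_jar, blue_jar below 0.02 m/s and x of red_jar in the frame of mat between -0.095 and 0.095 m and y of red_jar in the frame of mat between -0.06 and 0.06 m and height (world z) of each of red_jar, blue_jar below 0.015 m and x of blue_jar in the frame of mat between -0.095 and 0.095 m and y of blue_jar in the frame of mat between -0.06 and 0.06 m), for 0.2 s.
At the end, for the whole second after the job is handed in: Brush level across both bars of the rest (middle within 35 mm along and 33 mm across of the rest's middle, within 0.4 rad of its x axis); pot upright on the tile within 15 mm of its centre; each tall jar upright in the caddy within 15 mm of where it started; all at rest (x of brush in the frame of rest between -0.035 and 0.035 m and y of brush in the frame of rest between -0.033 and 0.033 m and z of brush in the frame of rest between 0.038 and 0.065 m and angle between the x axis of brush and the x axis of rest, either way round below 0.4 rad and angle between brush's own x axis and vertical between 1.45 and 1.69 rad and linear speed of each of brush, pot, red_jar, blue_jar below 0.02 m/s and horizontal distance between pot and tile below 0.015 m and height (world z) of pot below 0.016 m and angle between each of pot, red_jar, blue_jar's own z axis and vertical below 0.15 rad and distance of each of red_jar, blue_jar from where it was at the start of the episode below 0.015 m); the robot touches nothing.
It fails at once if a tall jar or the pot is tipped (more than 0.6 rad) (angle between any of red_jar, blue_jar, pot's own z axis and vertical above 0.6 rad).
It fails at once if the jug or the tumbler is shifted by more than 30 mm or knocked over (distance of any of jug, glass from where it was at the start of the episode above 0.03 m or angle between any of jug, glass's own z axis and vertical above 0.5 rad).
It also fails if it takes over 144 s, if anything falls off the work surface, if the arm or the gripper's body presses on something with over 40 N, if the wrist force passes 120 N, or if a joint passes its speed limit or range.

## Working session

There is one attempt and no reset: what is moved stays moved. The work goes in short steps, Python scripts to look and compute and a shell command to move; the robot and the scene stay as the last step left them, time stands still between calls to the robot, and variables do not carry over. Pictures are saved under pics/ and viewed, at most 16 in all, crops included, and the job is handed in when it is done.

```bash
ls; mkdir -p pics; cat > h.py <<'E'
import numpy as np, cv2, json
from scipy.spatial.transform import Rotation as R
from plant import ctrl
def save(cam,fn):
    d=ctrl.read_camera(cam); cv2.imwrite('pics/'+fn,d['pixels'][:,:,::-1].copy()); return d
def ray(d,u,v,fish=False):
    K=np.array(d['camera_matrix']); x=(u-K[0,2])/K[0,0]; y=(v-K[1,2])/K[1,1]
    if fish:
        r=np.hypot(x,y); s=np.sin(r)/max(r,1e-9); c=np.array([x*s,y*s,np.cos(r)])
    else: c=np.array([x,y,1.])
    c=R.from_quat(d['orientation']).apply(c); return np.array(d['xyz']),c/np.linalg.norm(c)
def atz(d,u,v,z,fish=False):
    o,c=ray(d,u,v,fish); return o+c*(z-o[2])/c[2]
def tri(a,b):
    A=np.zeros((3,3));y=np.zeros(3)
    for o,c in (a,b):
        P=np.eye(3)-np.outer(c,c);A+=P;y+=P@o
    return np.linalg.solve(A,y)
def totool(dw):  # world displacement to tool axes
    return R.from_quat(ctrl.get_state()['tcp_rot']).inv().apply(dw)
E
python3 - <<'E'
from h import *
for c in ('scene','side','wrist'):
    d=save(c,c+'0.png'); print(c,np.round(d['xyz'],3),np.round(d['orientation'],3))
    for t in 'red_jar blue_jar pot brush caddy rest mat tile jug glass'.split():
        print(t,[(np.round(r['position'],3).tolist(),round(r['conf'],2)) for r in ctrl.mark_of(c,t)[:3]])
s=ctrl.get_state();print(ctrl.pinch_z,s['tcp_rot'],s['time'],s['contact_force'],s['opening'])
a=[cv2.imread(f'pics/{c}0.png') for c in ('scene','side')]
E
```

```text
pics
scene [1.085 0.606 0.746] [ 0.346  0.838 -0.394 -0.151]
red_jar [([0.38, 0.311, 0.004], 0.97), ([0.357, 0.201, 0.003], 0.94), ([0.441, 0.2, -0.003], 0.56)]
blue_jar [([0.488, 0.347, 0.01], 0.69), ([0.572, 0.116, -0.0], 0.67)]
pot [([0.431, 0.331, 0.011], 0.55)]
brush [([0.445, -0.333, 0.009], 0.79)]
caddy [([0.431, 0.33, 0.006], 0.56)]
rest [([0.577, 0.118, 0.002], 0.9)]
mat [([0.528, -0.133, -0.001], 0.83), ([0.437, -0.333, -0.003], 0.68)]
tile [([0.437, -0.333, -0.002], 0.71), ([0.527, -0.133, -0.002], 0.2)]
jug [([0.652, 0.297, -0.0], 0.83)]
glass [([0.639, -0.297, -0.0], 0.63)]
side [0.44  0.643 0.797] [-0.047  0.936 -0.348  0.01 ]
red_jar [([0.36, 0.204, -0.002], 0.9), ([0.377, 0.311, 0.008], 0.79), ([0.441, 0.2, 0.004], 0.77)]
blue_jar [([0.484, 0.346, 0.004], 0.57)]
pot [([0.433, 0.325, 0.004], 0.67)]
brush [([0.442, -0.333, 0.01], 0.84), ([0.435, -0.336, -0.004], 0.51)]
caddy [([0.433, 0.324, 0.0], 0.62), ([0.528, -0.136, 0.001], 0.43)]
rest [([0.571, 0.118, 0.001], 0.87)]
mat [([0.527, -0.135, -0.0], 0.86)]
tile [([0.436, -0.338, -0.006], 0.9)]
jug [([0.65, 0.302, 0.0], 0.97), ([0.44, -0.336, 0.007], 0.62)]
glass [([0.64, -0.301, -0.003], 0.65)]
wrist [0.177 0.656 0.373] [0.817 0.558 0.082 0.118]
red_jar []
blue_jar []
pot []
brush []
caddy []
rest []
mat []
tile []
jug []
glass []
0.0187 [1.84819650e-01 9.82772454e-01 2.38942543e-05 1.65476884e-05] 1.65 [ 0.14234414 -0.06964309  0.27102478] 0.997765708510116
```

View pics/scene0.png

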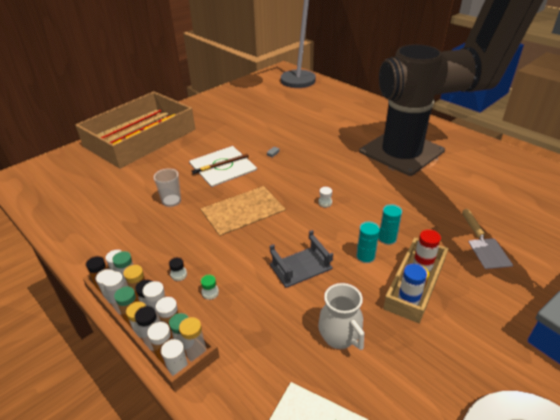

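View pics/side0.png

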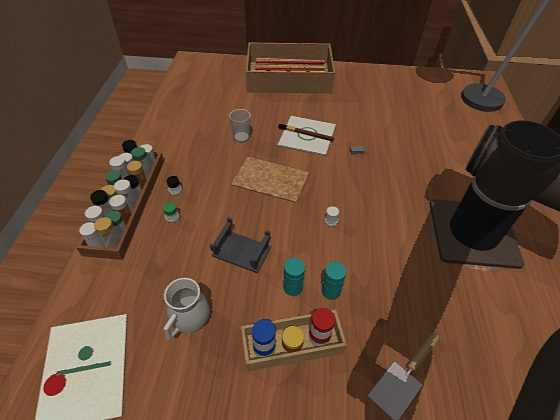

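The scene view shows the caddy at about (418,275), with the red lid at (429,240) and the blue lid at (413,275). The turquoise look-alikes are at (390,225) and (368,242), the rest at (302,262), the mat at (243,210), and the tile with the brush at (222,165). The side view agrees: red (322,322), pot (293,337), blue (263,337), brush (278..333, 125..140).

```bash
python3 - <<'E'
from h import *
for c in ('scene','side'):
    d=ctrl.read_camera(c)
    for t,z in (('brush',.018),('tile',.008),('mat',.006),('rest',.03),('caddy',.042),('pot',.04),('red_jar',.06),('blue_jar',.06)):
        for r in ctrl.masks_of(c,t)[:3]:
            v,u=np.nonzero(r['region'])
            P=np.array([atz(d,a,b,z)[:2] for a,b in zip(u,v)])
            (cx,cy),(w,h),an=cv2.minAreaRect((P*1000).astype(np.float32))
            if w<h: w,h,an=h,w,an+90
            print(c,t,round(r['conf'],2),'px',int(u.mean()),int(v.mean()),'c',round(cx),round(cy),'size',round(w),round(h),'ang',round(an,1))
E
```

```text
scene brush 0.58 px 216 164 c 448 -334 size 168 24 ang 165.9
scene tile 0.61 px 222 165 c 441 -333 size 162 154 ang 78.3
scene mat 0.88 px 241 209 c 531 -133 size 193 125 ang 166.5
scene rest 0.63 px 301 263 c 572 114 size 140 130 ang 163.3
scene rest 0.41 px 168 186 c 629 -327 size 176 64 ang 60.3
scene caddy 0.64 px 414 285 c 447 334 size 236 80 ang 16.5
scene caddy 0.47 px 223 165 c 466 -287 size 156 146 ang 80.7
scene caddy 0.18 px 412 283 c 469 338 size 113 47 ang 24.4
scene pot 0.5 px 427 273 c 426 346 size 30 4 ang 32.0
scene red_jar 0.85 px 426 248 c 379 311 size 131 44 ang 23.0
scene red_jar 0.68 px 367 241 c 450 207 size 132 42 ang 34.1
scene red_jar 0.56 px 389 223 c 366 205 size 144 43 ang 27.5
scene blue_jar 0.7 px 412 283 c 485 345 size 108 44 ang 25.2
side brush 0.7 px 270 178 c 528 -119 size 189 124 ang 167.1
side brush 0.42 px 292 338 c 434 326 size 53 43 ang 95.3
side tile 0.84 px 307 135 c 437 -330 size 161 153 ang 78.8
side mat 0.97 px 271 178 c 528 -131 size 188 122 ang 166.3
side rest 0.98 px 240 248 c 569 116 size 132 118 ang 163.6
side caddy 0.92 px 292 343 c 432 335 size 196 92 ang 16.2
side pot 0.69 px 292 338 c 434 335 size 52 41 ang 95.3
side red_jar 0.95 px 293 276 c 443 206 size 91 43 ang 88.6
side red_jar 0.73 px 333 279 c 357 206 size 95 46 ang 80.2
side red_jar 0.69 px 321 327 c 379 314 size 80 44 ang 79.4
side blue_jar 0.83 px 264 338 c 489 346 size 74 44 ang 96.0
```

Careful with the scale: shifts go in shares of 0.6 m and turns go in shares of pi/2 rad. That gives: -0.1 m / 0.6 = -0.1667, -0.05 m / 0.6 = -0.0833.

```bash
echo '[[[0, 0, -0.0833, 0, 0, 0, 1], [0, 0, -0.1667, 0, 0, 0, 1]]]' > m.json && python3 -m inch m.json 40; python3 - <<'E'
from h import *
print(totool([0.44-.245,-.333-.629,0]))
E
```

```text
time: 2.8
eef_pos: [0.245, 0.6285, 0.3315]
tcp_rot: [0.185, 0.983, -0.001, -0.0]
contact_force: [0.2, 0.1, 0.5]
opening: 0.999
finger_force: 0.0
[-0.53121719 -0.82539358  0.00165517]
```

Converted, -0.505 m / 0.6 = -0.8417, -0.317 m / 0.6 = -0.5283.

```bash
G='x'; echo '[[[-0.8417, -0.5283, 0, 0, 0, 0, 1], [-0.8417, -0.5283, 0, 0, 0, 0, 1], [-0.8417, -0.5283, 0, 0, 0, 0, 1], [-0.8417, -0.5283, 0, 0, 0, 0, 1], [-0.8417, -0.5283, 0, 0, 0, 0, 1], [-0.8417, -0.5283, 0, 0, 0, 0, 1], [-0.8417, -0.5283, 0, 0, 0, 0, 1], [-0.8417, -0.5283, 0, 0, 0, 0, 1], [-0.8417, -0.5283, 0, 0, 0, 0, 1], [-0.8417, -0.5283, 0, 0, 0, 0, 1]]]' > m.json && python3 -m inch m.json; cat >> h.py <<'E'
def go(p,yaw=None):
    s=ctrl.get_state(); r=R.from_quat(s['tcp_rot']); y=r.apply([0,1,0]); cur=np.degrees(np.arctan2(y[1],y[0]))
    out=r.inv().apply(np.array(p)-s['eef_pos'])
    rz=0 if yaw is None else -np.radians((yaw-cur+90)%180-90)
    print('tool shift',np.round(out,4),'rz',round(rz,3),'cur yaw',round(cur,1),'eef',np.round(s['eef_pos'],4),'q6',round(s['qpos'][5],2),'t',s['time'])
E
python3 - <<'E'
from h import *
go([.46,-.30,.25],76)
d=save('wrist','w1.png'); print(d['camera_matrix'])
E
```

```text
time: 4.05
eef_pos: [0.6019, 0.1473, 0.3312]
tcp_rot: [0.186, 0.983, -0.0, 0.0]
contact_force: [0.1, -0.0, 0.2]
opening: 0.997
finger_force: 0.0
tool shift [-0.0315 -0.4681  0.0813] rz -0.13 cur yaw 68.5 eef [0.6019 0.1473 0.3312] q6 -1.12 t 4.05
[[325.1922621    0.         278.48918456]
 [  0.         325.1922621  215.59310014]
 [  0.           0.           1.        ]]
```

View pics/w1.png

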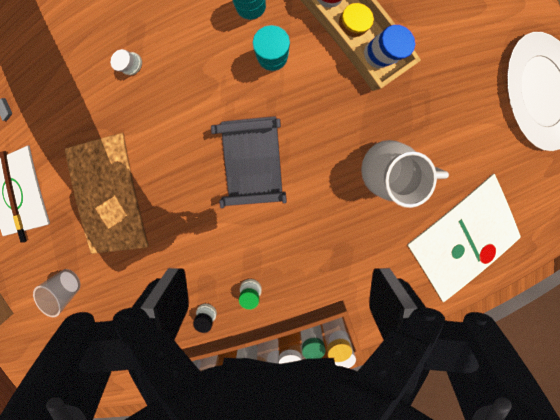

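The wrist view shows the rest with its bars running (213,130)-(280,122) and (222,202)-(286,197). The tile with the brush is at (12,195), brush tip towards (22,240).

Converted, -0.468 m / 0.6 = -0.78, 0.08 m / 0.6 = 0.1333, -0.13 rad / 1.5708 = -0.0828.

```bash
python3 - <<'E'
from h import *
d=ctrl.read_camera('wrist')
P=[atz(d,u,v,z,True) for u,v,z in ((213,130,.051),(280,122,.051),(222,202,.051),(286,197,.051))]
print(np.round(P,4)); c=np.mean(P,0); a=(P[2]+P[3]-P[0]-P[1])/2; b=(P[1]-P[0]+P[3]-P[2])/2
print('rest c',c,np.degrees(np.arctan2(a[1],a[0])),np.linalg.norm(a),'bar ang',np.degrees(np.arctan2(b[1],b[0])),np.linalg.norm(b))
E
echo '[[[-0.05, -0.78, 0.1333, 0, 0, -0.0828, 1], [-0.05, -0.78, 0.1333, 0, 0, -0.0828, 1], [-0.05, -0.78, 0.1333, 0, 0, -0.0828, 1], [-0.05, -0.78, 0.1333, 0, 0, -0.0828, 1], [-0.05, -0.78, 0.1333, 0, 0, -0.0828, 1], [-0.05, -0.78, 0.1333, 0, 0, -0.0828, 1], [-0.05, -0.78, 0.1333, 0, 0, -0.0828, 1], [-0.05, -0.78, 0.1333, 0, 0, -0.0828, 1], [-0.05, -0.78, 0.1333, 0, 0, -0.0828, 1]]]' > m.json && python3 -m inch m.json
python3 - <<'E'
from h import *
d=save('wrist','w2.png'); np.save('w2.npy',d,allow_pickle=True)
E
```

```text
[[0.5132 0.0894 0.051 ]
 [0.537  0.1736 0.051 ]
 [0.6065 0.0619 0.051 ]
 [0.6321 0.1446 0.051 ]]
rest c [0.57219237 0.11738491 0.051     ] -16.728379519782344 0.09837651412421816 bar ang 73.49262155034893 0.0870502784417182
time: 5.28
eef_pos: [0.4575, -0.2979, 0.2507]
tcp_rot: [0.122, 0.993, 0.0, -0.0]
contact_force: [-0.4, 0.5, 0.2]
opening: 1.006
finger_force: 0.0
```

View pics/w2.png

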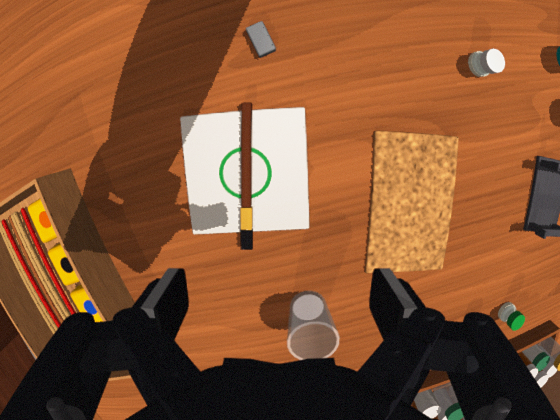

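The wrist view shows the brush from (246,103) to the tip at (247,248), the ring centred at (245,174), the mat with corners (375,131), (458,137), (443,269) and (366,272), and the tumbler at (312,325).

```bash
python3 - <<'E'
from h import *
d=np.load('w2.npy',allow_pickle=True).item()
img=cv2.imread('pics/w2.png'); 
a,b=[atz(d,u,v,.013,True) for u,v in ((246,103),(247,248))]
c=(a+b)/2; v=b-a; yaw=np.degrees(np.arctan2(v[1],v[0])); print('brush',a,b,c,np.linalg.norm(v),yaw)
print('ring',atz(d,245,174,.008,True),'tile',np.mean([atz(d,u,v,.008,True) for u,v in ((181,117),(304,108),(309,229),(192,234))],0))
M=[atz(d,u,v,.006,True) for u,v in ((375,131),(458,137),(443,269),(366,272))]
print('mat',np.mean(M,0),np.round(M,3).tolist())
s=ctrl.read_camera('scene')
print('tri ends',tri(ray(s,193,171),ray(d,247,248,True)),tri(ray(s,249,157),ray(d,246,103,True)))
print('scene z.018',atz(s,193,171,.013),atz(s,249,157,.013))
go([c[0],c[1],.08],yaw+90)
E
```

```text
brush [ 0.35570687 -0.30942566  0.013     ] [ 0.52751981 -0.3550093   0.013     ] [ 0.44161334 -0.33221748  0.013     ] 0.17775701808194752 -14.858804125951268
ring [ 0.43701167 -0.33268862  0.008     ] tile [ 0.43611643 -0.33234795  0.008     ]
mat [ 0.52816759 -0.13109756  0.006     ] [[0.423, -0.167, 0.006], [0.451, -0.052, 0.006], [0.635, -0.094, 0.006], [0.604, -0.211, 0.006]]
tri ends [ 0.52662327 -0.35477477  0.01710101] [ 0.35472732 -0.30967551  0.00587307]
scene z.018 [ 0.52377169 -0.36109492  0.013     ] [ 0.36136113 -0.30055996  0.013     ]
tool shift [ 0.0079 -0.0393  0.1714] rz 0.018 cur yaw 76.1 eef [ 0.4587 -0.2961  0.2514] q6 -2.09 t 5.375
```

Converted, 0.19 m / 0.6 = 0.3167, 0.17 m / 0.6 = 0.2833, 0.018 rad / 1.5708 = 0.0115.

```bash
echo '[[[0.0133, -0.065, 0.1667, 0, 0, 0.0115, 0.5], [0.0133, -0.065, 0.2833, 0, 0, 0.0115, 0.5], [0.0133, -0.065, 0.3167, 0, 0, 0.0115, 0.5], [0.0133, -0.065, 0.3167, 0, 0, 0.0115, 0.5], [0.0133, -0.065, 0.3167, 0, 0, 0.0115, 0.5]]]' > m.json && python3 -m inch m.json 40
python3 - <<'E'
from h import *
go([.4416,-.3322,.0115],75.1)
d=save('wrist','w3.png')
E
```

```text
time: 6.0
eef_pos: [0.4427, -0.3325, 0.0628]
tcp_rot: [0.129, 0.992, -0.0, 0.001]
contact_force: [0.4, -0.4, 0.6]
opening: 0.5
finger_force: 0.0
tool shift [0.0012 0.     0.0513] rz 0.002 cur yaw 75.2 eef [ 0.4427 -0.3325  0.0628] q6 -2.14 t 6.0
```

View pics/w3.png

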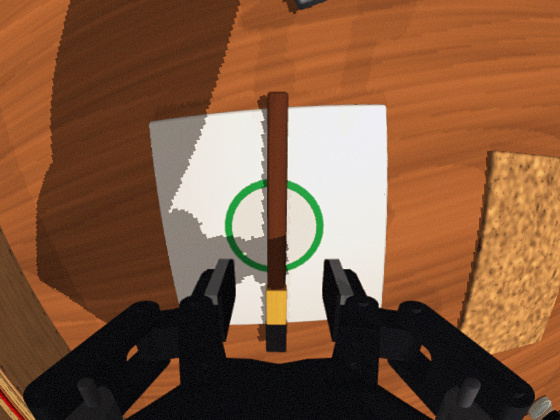

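The brush at column 278 is centred between the pads (about 235 and 324).

Converted, 0.0505 m / 0.6 = 0.0842, 0.03 m / 0.6 = 0.05.

```bash
echo '[[[0.0017, 0, 0.05, 0, 0, 0, 0.5], [0.0017, 0, 0.0842, 0, 0, 0, 0.5], [0.0017, 0, 0.0842, 0, 0, 0, 0.3], [0.0017, 0, 0.0842, 0, 0, 0, 0], [0.0017, 0, 0.0842, 0, 0, 0, 0], [0.0017, 0, 0.0842, 0, 0, 0, 0], [0.0017, 0, 0.0842, 0, 0, 0, 0], [0.0017, 0, 0.0842, 0, 0, 0, 0]]]' > m.json && python3 -m inch m.json 40; echo '[[[0, 0, -0.0833, 0, 0, 0, 0], [0, 0, -0.1833, 0, 0, 0, 0], [0, 0, -0.2833, 0, 0, 0, 0], [0, 0, -0.2833, 0, 0, 0, 0]]]' > m.json && python3 -m inch m.json; python3 - <<'E'
from h import *
go([.57,.115,.18],73.3)
save('wrist','w4.png')
E
```

```text
time: 7.05
eef_pos: [0.4422, -0.3341, 0.0138]
tcp_rot: [0.13, 0.992, -0.001, 0.002]
contact_force: [0.2, 0.7, 6.3]
opening: 0.115
finger_force: 40.0
time: 7.55
eef_pos: [0.4433, -0.3356, 0.1889]
tcp_rot: [0.129, 0.992, -0.005, 0.006]
contact_force: [-0.2, 0.7, -0.4]
opening: 0.116
finger_force: 39.2
tool shift [-0.0067  0.468   0.0052] rz 0.032 cur yaw 75.1 eef [ 0.4433 -0.3356  0.1889] q6 -2.14 t 7.55
```

Converted, 0.468 m / 0.6 = 0.78, -0.007 m / 0.6 = -0.0117, 0.032 rad / 1.5708 = 0.0204.

```bash
echo '[[[-0.0117, 0.78, 0.0083, 0, 0, 0.0204, 0], [-0.0117, 0.78, 0.0083, 0, 0, 0.0204, 0], [-0.0117, 0.78, 0.0083, 0, 0, 0.0204, 0], [-0.0117, 0.78, 0.0083, 0, 0, 0.0204, 0], [-0.0117, 0.78, 0.0083, 0, 0, 0.0204, 0], [-0.0117, 0.78, 0.0083, 0, 0, 0.0204, 0], [-0.0117, 0.78, 0.0083, 0, 0, 0.0204, 0], [-0.0117, 0.78, 0.0083, 0, 0, 0.0204, 0], [-0.0117, 0.78, 0.0083, 0, 0, 0.0204, 0]]]' > m.json && python3 -m inch m.json; python3 - <<'E'
from h import *
save('wrist','w4.png')
go([.572,.117,.051],73.3)
E
```

```text
time: 8.72
eef_pos: [0.5662, 0.1199, 0.1735]
tcp_rot: [0.144, 0.99, -0.0, -0.002]
contact_force: [0.5, -1.1, -0.7]
opening: 0.116
finger_force: 39.2
tool shift [-0.0065  0.0004  0.1227] rz 0.002 cur yaw 73.4 eef [0.5661 0.1185 0.1737] q6 -1.25 t 8.775
```

View pics/w4.png

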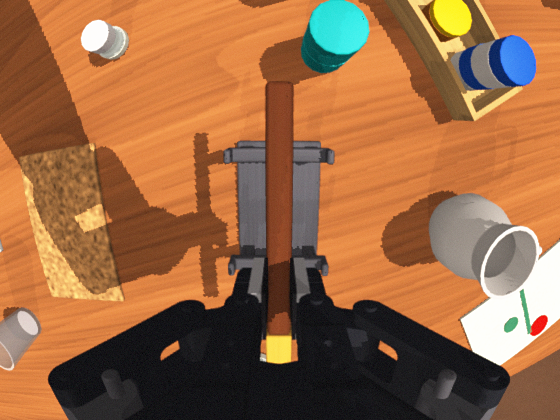

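The brush (column 280) lies centred over both bars and is aligned with the rest, so I'm lowering it.

Converted, 0.122 m / 0.6 = 0.2033, 0.118 m / 0.6 = 0.1967.

```bash
echo '[[[-0.0108, 0, 0.0833, 0, 0, 0, 0], [-0.0108, 0, 0.1667, 0, 0, 0, 0], [-0.0108, 0, 0.1967, 0, 0, 0, 0], [-0.0108, 0, 0.2033, 0, 0, 0, 0], [-0.0108, 0, 0.2033, 0, 0, 0, 0], [-0.0108, 0, 0.2033, 0, 0, 0, 0.3], [-0.0108, 0, 0.2033, 0, 0, 0, 0.4], [-0.0108, 0, 0.2033, 0, 0, 0, 0.4]]]' > m.json && python3 -m inch m.json; echo '[[[0, 0, -0.0333, 0, 0, 0, 0.4], [0, 0, -0.1333, 0, 0, 0, 0.4], [0, 0, -0.2333, 0, 0, 0, 1], [0, 0, -0.3333, 0, 0, 0, 1], [0, 0, -0.4167, 0, 0, 0, 1]]]' > m.json && python3 -m inch m.json; python3 - <<'E'
from h import *
save('wrist','w5.png')
go([.43,.26,.30],16.5)
go([.43,.26,.30],106.5)
E
```

```text
time: 9.78
eef_pos: [0.5741, 0.1162, 0.0547]
tcp_rot: [0.145, 0.989, 0.0, 0.001]
contact_force: [0.4, 0.4, -0.7]
opening: 0.397
finger_force: 0.0
time: 10.4
eef_pos: [0.5737, 0.1162, 0.3087]
tcp_rot: [0.145, 0.989, 0.0, 0.002]
contact_force: [-0.8, 0.4, -0.1]
opening: 0.989
finger_force: 0.0
tool shift [0.1819 0.0954 0.0147] rz 0.991 cur yaw 73.3 eef [0.5765 0.1163 0.3172] q6 -1.25 t 10.45
tool shift [0.1819 0.0954 0.0147] rz -0.579 cur yaw 73.3 eef [0.5765 0.1163 0.3172] q6 -1.25 t 10.45
```

View pics/w5.png

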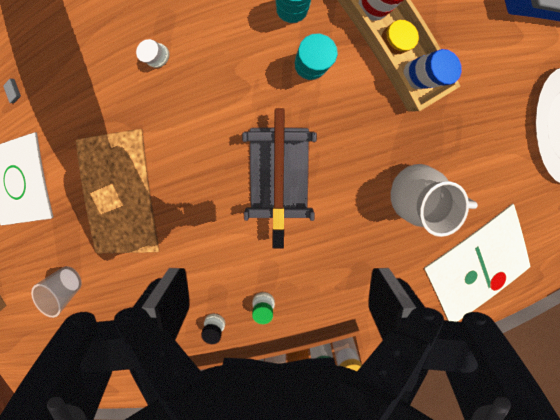

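The brush lies across both bars, from (279,110) to (278,245). Next I'll look at the caddy from above.

Converted, 0.184 m / 0.6 = 0.3067, 0.13 m / 0.6 = 0.2167, -0.58 rad / 1.5708 = -0.3692.

```bash
python3 - <<'E'
from h import *
go([.50,.33,.30],106.5)
E
echo '[[[0.2167, 0.3067, 0.025, 0, 0, -0.3692, 1], [0.2167, 0.3067, 0.025, 0, 0, -0.3692, 1], [0.2167, 0.3067, 0.025, 0, 0, -0.3692, 1], [0.2167, 0.3067, 0.025, 0, 0, -0.3692, 1], [0.2167, 0.3067, 0.025, 0, 0, -0.3692, 1], [0.2167, 0.3067, 0.025, 0, 0, -0.3692, 1]]]' > m.json && python3 -m inch m.json 60; python3 - <<'E'
from h import *
d=save('wrist','w6.png'); np.save('w6.npy',d,allow_pickle=True)
go([.38,.312,.15],106.5)
for t in ('red_jar','blue_jar','pot'):
    for r in ctrl.mark_of('wrist',t): print(t,np.round(r['position'],4),round(r['conf'],2))
E
```

```text
tool shift [0.1349 0.1826 0.016 ] rz -0.579 cur yaw 73.3 eef [0.5765 0.1163 0.3172] q6 -1.25 t 10.45
time: 11.2
eef_pos: [0.5021, 0.3294, 0.2896]
tcp_rot: [-0.144, 0.99, -0.0, 0.001]
contact_force: [0.3, -0.3, 0.1]
opening: 1.0
finger_force: 0.0
tool shift [0.1223 0.0185 0.1394] rz -0.001 cur yaw 106.5 eef [0.5024 0.3289 0.2896] q6 -1.45 t 11.25
red_jar [0.3799 0.3093 0.0087] 0.96
red_jar [ 0.3542  0.2042 -0.0023] 0.83
red_jar [0.4377 0.2002 0.0029] 0.6
blue_jar [0.4849 0.3493 0.0069] 0.8
pot [0.434  0.3303 0.0084] 0.91
```

View pics/w6.png

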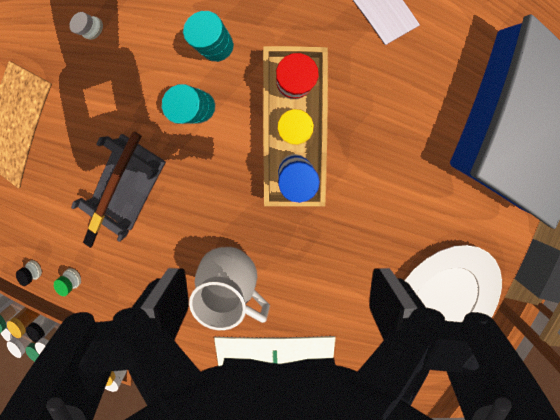

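Seen from above, the lids are red (297,74), yellow (295,127) and blue (299,183). The caddy outline is (263..327, 47..206). Next come the lid centroids, triangulated with the side camera.

```bash
python3 - <<'E'
from h import *
d=np.load('w6.npy',allow_pickle=True).item()
s=ctrl.read_camera('side')
def blob(img,c,seed,rad=32):
    h=cv2.cvtColor(img,cv2.COLOR_RGB2HSV).astype(int); H=h[...,0]
    m={'r':(H<6)|(H>174),'y':(H>20)&(H<33),'b':(H>105)&(H<128)}[c]&(h[...,1]>170)&(h[...,2]>60)
    m=m.astype(np.uint8); Y,X=np.ogrid[:m.shape[0],:m.shape[1]]; m[(Y-seed[1])**2+(X-seed[0])**2>rad**2]=0
    cs=max(cv2.findContours(m,cv2.RETR_EXTERNAL,cv2.CHAIN_APPROX_NONE)[0],key=cv2.contourArea)
    return cs.reshape(-1,2)
for n,c,w,z,sd in (('red','r',(297,74),.096,(322,316)),('pot','y',(295,127),.040,(293,336)),('blue','b',(299,183),.096,(264,329))):
    cs=blob(d['pixels'],c,w); P=np.array([atz(d,u,v,z,True)[:2] for u,v in cs])*1000
    (x,y),r=cv2.minEnclosingCircle(P.astype(np.float32)); mu=cs.mean(0)
    sc=blob(s['pixels'],c,sd,20).mean(0)
    print(n,'wrist',round(x,1),round(y,1),'r',round(r,1),'cent',np.round(atz(d,*mu,z,True)[:2],4),'side',sc,np.round(atz(s,*sc,z)[:2],4),'tri(top)',np.round(tri(ray(d,*mu,True),ray(s,*sc)),4))
C=[atz(d,u,v,.042,True) for u,v in ((263,47),(328,47),(326,206),(263,206))]
print('caddy',np.mean(C,0),np.degrees(np.arctan2(*(C[3]-C[0])[1::-1])),np.degrees(np.arctan2(*(C[2]-C[1])[1::-1])))
E
```

```text
red wrist 378.5 313.7 r 22.1 cent [0.3785 0.3134] side [322.82089552 319.3880597 ] [0.3807 0.3148] tri(top) [0.3794 0.3136 0.0941]
pot wrist 432.3 330.9 r 21.8 cent [0.4319 0.3309] side [292.37096774 336.59677419] [0.4345 0.3303] tri(top) [0.4332 0.3308 0.0411]
blue wrist 486.3 347.6 r 21.8 cent [0.4862 0.3476] side [263.2238806  331.50746269] [0.4886 0.3494] tri(top) [0.4879 0.3479 0.0919]
caddy [0.43208002 0.33116165 0.042     ] 16.174011634222115 16.663392906118453
```

Converted, 0.231 m / 0.6 = 0.385, 0.1228 m / 0.6 = 0.2047.

```bash
echo '[[[0.0833, 0.0167, 0.0833, 0, 0, 0, 1], [0.1667, 0.0333, 0.1667, 0, 0, 0, 1], [0.2047, 0.034, 0.2167, 0, 0, 0, 1], [0.2047, 0.034, 0.3, 0, 0, 0, 1], [0.2047, 0.034, 0.385, 0, 0, 0, 1], [0.2047, 0.034, 0.385, 0, 0, 0, 1], [0.2047, 0.034, 0.385, 0, 0, 0, 1]]]' > m.json && python3 -m inch m.json 60; python3 - <<'E'
from h import *
go([.379,.3137,.058],106.5)
E
```

```text
time: 12.32
eef_pos: [0.38, 0.3148, 0.0597]
tcp_rot: [-0.143, 0.99, 0.0, 0.001]
contact_force: [0.3, 0.7, 0.8]
opening: 1.0
finger_force: 0.0
tool shift [ 0.0013 -0.0007  0.0017] rz -0.0 cur yaw 106.5 eef [0.38   0.3148 0.0597] q6 -1.37 t 12.325
```

Converted, 0.0015 m / 0.6 = 0.0025, 0.001 m / 0.6 = 0.0017.

```bash
echo '[[[0.0017, 0, 0.0025, 0, 0, 0, 0.3], [0.0017, 0, 0.0025, 0, 0, 0, 0.3], [0.0017, 0, 0.0025, 0, 0, 0, 0.3], [0.0017, 0, 0.0025, 0, 0, 0, 0.3], [0.0017, 0, 0.0025, 0, 0, 0, 0.3]]]' > m.json && python3 -m inch m.json 60;  python3 - <<'E'
from h import *
go([.379,.3137,.20],106.5)
save('wrist','w7.png')
E
```

```text
time: 12.95
eef_pos: [0.3787, 0.3143, 0.058]
tcp_rot: [-0.144, 0.99, -0.0, 0.001]
contact_force: [-0.8, -2.2, 6.1]
opening: 0.504
finger_force: 60.3
tool shift [-0.0004 -0.0007 -0.142 ] rz 0.001 cur yaw 106.5 eef [0.3787 0.3143 0.058 ] q6 -1.37 t 12.95
```

Converted, -0.15 m / 0.6 = -0.25, -0.14 m / 0.6 = -0.2333.

```bash
echo '[[[0, 0, -0.05, 0, 0, 0, 0.3], [0, 0, -0.1333, 0, 0, 0, 0.3], [0, 0, -0.2333, 0, 0, 0, 0.3], [0, 0, -0.25, 0, 0, 0, 0.3]]]' > m.json && python3 -m inch m.json; python3 - <<'E'
from h import *
go([.52,.08,.21],106.5)
E
```

```text
time: 13.5
eef_pos: [0.3797, 0.3154, 0.2114]
tcp_rot: [-0.144, 0.99, 0.002, 0.004]
contact_force: [0.9, -0.1, -1.8]
opening: 0.499
finger_force: 61.4
tool shift [-0.0676 -0.2656  0.0014] rz 0.0 cur yaw 106.5 eef [0.3797 0.3154 0.2114] q6 -1.37 t 13.5
```

Converted, -0.445 m / 0.6 = -0.7417, -0.42 m / 0.6 = -0.7.

```bash
echo '[[[-0.0217, -0.0917, 0, 0, 0, 0, 0.3], [-0.0467, -0.1833, 0, 0, 0, 0, 0.3], [-0.07, -0.275, 0, 0, 0, 0, 0.3], [-0.0917, -0.3667, 0, 0, 0, 0, 0.3], [-0.1033, -0.45, 0, 0, 0, 0, 0.3], [-0.0667, -0.5333, 0, 0, 0, 0, 0.3], [-0.0167, -0.6167, 0, 0, 0, 0, 0.3], [0.03, -0.7, 0, 0, 0, 0, 0.3], [0.0467, -0.7417, 0, 0, 0, 0, 0.3], [0.0467, -0.7417, 0.05, 0, 0, 0, 0.3]]]' > m.json && python3 -m inch m.json; python3 - <<'E'
from h import *
go([.479,-.1195,.060],106.5)
E
```

```text
time: 14.75
eef_pos: [0.4777, -0.123, 0.1768]
tcp_rot: [-0.142, 0.99, -0.001, 0.001]
contact_force: [0.3, 0.5, -2.9]
opening: 0.498
finger_force: 61.7
tool shift [-0.0019  0.0033  0.1168] rz -0.004 cur yaw 106.3 eef [ 0.4777 -0.123   0.1768] q6 -2.31 t 14.75
```

Converted, 0.1165 m / 0.6 = 0.1942, 0.115 m / 0.6 = 0.1917.

```bash
echo '[[[0, 0.005, 0.0833, 0, 0, 0, 0.3], [0, 0.005, 0.15, 0, 0, 0, 0.3], [0, 0.005, 0.1833, 0, 0, 0, 0.3], [0, 0.005, 0.1917, 0, 0, 0, 0.3], [0, 0.005, 0.1942, 0, 0, 0, 0.3], [0, 0.005, 0.1942, 0, 0, 0, 0.3]]]' > m.json && python3 -m inch m.json;python3 - <<'E'
from h import *
go([.479,-.1195,.058],106.5)
E
```

```text
time: 15.5
eef_pos: [0.477, -0.1179, 0.0607]
tcp_rot: [-0.144, 0.99, -0.001, 0.001]
contact_force: [-0.1, -0.2, -2.3]
opening: 0.498
finger_force: 61.6
tool shift [-0.0015 -0.0021  0.0027] rz 0.0 cur yaw 106.5 eef [ 0.477  -0.1179  0.0607] q6 -2.31 t 15.5
```

Converted, -0.16 m / 0.6 = -0.2667, -0.1 m / 0.6 = -0.1667.

```bash
echo '[[[0, 0, 0.0042, 0, 0, 0, 0.3], [0, 0, 0.005, 0, 0, 0, 0.3], [0, 0, 0.005, 0, 0, 0, 0.65], [0, 0, 0.005, 0, 0, 0, 1], [0, 0, 0.005, 0, 0, 0, 1], [0, 0, -0.0667, 0, 0, 0, 1], [0, 0, -0.1667, 0, 0, 0, 1], [0, 0, -0.2667, 0, 0, 0, 1], [0, 0, -0.2667, 0, 0, 0, 1]]]' > m.json && python3 -m inch m.json;python3 - <<'E'
from h import *
go([.53,.1,.22],106.5)
go([.487,.348,.15],106.5)
save('wrist','w7.png')
for c in ('wrist','side'):
    for r in ctrl.mark_of(c,'red_jar'): print(np.round(r['position'],4),round(r['conf'],2))
E
```

```text
time: 16.62
eef_pos: [0.4795, -0.1191, 0.2265]
tcp_rot: [-0.144, 0.99, -0.004, 0.005]
contact_force: [0.5, -1.1, -0.4]
opening: 1.001
finger_force: 0.0
tool shift [-0.1107  0.1958  0.0059] rz 0.0 cur yaw 106.5 eef [ 0.4795 -0.1191  0.2265] q6 -2.31 t 16.625
tool shift [-0.1393  0.4464  0.074 ] rz 0.0 cur yaw 106.5 eef [ 0.4795 -0.1191  0.2265] q6 -2.31 t 16.625
[0.4383 0.2008 0.0011] 0.93
[ 0.4813 -0.1233  0.0089] 0.82
[ 0.3521  0.2024 -0.0028] 0.82
[0.4387 0.2009 0.0041] 0.95
[ 0.3588  0.2031 -0.0005] 0.83
[0.38   0.31   0.0075] 0.74
```

Converted, 0.446 m / 0.6 = 0.7433, -0.139 m / 0.6 = -0.2317.

```bash
echo '[[[-0.2317, 0.7433, 0, 0, 0, 0, 1], [-0.2317, 0.7433, 0, 0, 0, 0, 1], [-0.2317, 0.7433, 0, 0, 0, 0, 1], [-0.2317, 0.7433, 0, 0, 0, 0, 1], [-0.2317, 0.7433, 0, 0, 0, 0, 1], [-0.2317, 0.7433, 0, 0, 0, 0, 1], [-0.2317, 0.7433, 0, 0, 0, 0, 1], [-0.2317, 0.7433, 0, 0, 0, 0, 1], [-0.2317, 0.7433, 0.1, 0, 0, 0, 1], [-0.2317, 0.7433, 0.1, 0, 0, 0, 1]]]' > m.json && python3 -m inch m.json;python3 - <<'E'
from h import *
go([.487,.348,.058],106.5)
E
```

```text
time: 18.02
eef_pos: [0.4777, 0.3474, 0.1516]
tcp_rot: [-0.144, 0.99, -0.003, -0.008]
contact_force: [-0.8, -0.5, -0.7]
opening: 0.999
finger_force: 0.0
tool shift [-0.0106 -0.0018  0.0934] rz 0.001 cur yaw 106.6 eef [0.4777 0.3474 0.1516] q6 -1.4 t 18.025
```

```bash
echo '[[[0, 0, 0, 0, 0, 0, 1], [0, 0, 0, 0, 0, 0, 1]]]' > m.json && python3 -m inch m.json;python3 - <<'E'
from h import *
go([.487,.348,.058],106.5)
E
```

```text
time: 18.27
eef_pos: [0.4842, 0.3496, 0.1622]
tcp_rot: [-0.143, 0.99, 0.001, 0.002]
contact_force: [0.0, 0.1, 0.5]
opening: 1.002
finger_force: 0.0
tool shift [-0.0019 -0.0024  0.1042] rz -0.001 cur yaw 106.5 eef [0.4842 0.3496 0.1622] q6 -1.4 t 18.275
```

Converted, 0.1045 m / 0.6 = 0.1742, 0.05 m / 0.6 = 0.0833.

```bash
echo '[[[-0.0033, -0.0042, 0.0833, 0, 0, 0, 1], [-0.0033, -0.0042, 0.1742, 0, 0, 0, 1], [-0.0033, -0.0042, 0.1742, 0, 0, 0, 1], [-0.0033, -0.0042, 0.1742, 0, 0, 0, 0.3], [-0.0033, -0.0042, 0.1742, 0, 0, 0, 0.3], [-0.0033, -0.0042, 0.1742, 0, 0, 0, 0.3], [-0.0033, -0.0042, 0.1742, 0, 0, 0, 0.3], [-0.0033, -0.0042, 0.1742, 0, 0, 0, 0.3]]]' > m.json && python3 -m inch m.json 60;python3 - <<'E'
from h import *
go([.487,.348,.21],106.5)
E
echo '[[[0, 0, -0.05, 0, 0, 0, 0.3], [0, 0, -0.1333, 0, 0, 0, 0.3], [0, 0, -0.2333, 0, 0, 0, 0.3], [0, 0, -0.25, 0, 0, 0, 0.3], [0, 0, -0.25, 0, 0, 0, 0.3]]]' > m.json && python3 -m inch m.json; python3 - <<'E'
from h import *
go([.578,-.143,.20],106.5)
E
```

```text
time: 19.27
eef_pos: [0.4877, 0.3484, 0.059]
tcp_rot: [-0.144, 0.99, 0.001, 0.003]
contact_force: [-0.8, -2.1, 5.6]
opening: 0.503
finger_force: 60.2
tool shift [-0.     -0.0002 -0.151 ] rz 0.0 cur yaw 106.5 eef [0.4877 0.3484 0.059 ] q6 -1.41 t 19.275
time: 19.9
eef_pos: [0.4856, 0.3478, 0.2063]
tcp_rot: [-0.144, 0.99, 0.0, 0.001]
contact_force: [-0.3, 0.5, -2.1]
opening: 0.501
finger_force: 61.2
tool shift [ 0.0509 -0.4968  0.006 ] rz 0.0 cur yaw 106.5 eef [0.4856 0.3478 0.2063] q6 -1.41 t 19.9
```

Converted, -0.497 m / 0.6 = -0.8283, -0.47 m / 0.6 = -0.7833.

```bash
echo '[[[0.01, -0.1, 0, 0, 0, 0, 0.3], [0.02, -0.2, 0, 0, 0, 0, 0.3], [0.03, -0.3, 0, 0, 0, 0, 0.3], [0.04, -0.4, 0, 0, 0, 0, 0.3], [0.05, -0.5, 0, 0, 0, 0, 0.3], [0.06, -0.6, 0, 0, 0, 0, 0.3], [0.07, -0.7, 0, 0, 0, 0, 0.3], [0.08, -0.7833, 0, 0, 0, 0, 0.3], [0.085, -0.8283, 0, 0, 0, 0, 0.3], [0.085, -0.8283, 0, 0, 0, 0, 0.3]]]' > m.json && python3 -m inch m.json; echo '[[[0, 0, 0, 0, 0, 0, 0.3], [0, 0, 0.0667, 0, 0, 0, 0.3]]]' > m.json && python3 -m inch m.json; python3 - <<'E'
from h import *
go([.578,-.143,.060],106.5)
E
```

```text
time: 21.15
eef_pos: [0.5764, -0.1447, 0.2019]
tcp_rot: [-0.142, 0.99, 0.001, -0.002]
contact_force: [-0.3, 0.6, -1.4]
opening: 0.502
finger_force: 61.6
time: 21.4
eef_pos: [0.5801, -0.143, 0.1682]
tcp_rot: [-0.144, 0.99, -0.002, 0.003]
contact_force: [1.6, 0.4, -1.8]
opening: 0.501
finger_force: 61.6
tool shift [0.0027 0.0011 0.1082] rz 0.002 cur yaw 106.6 eef [ 0.5801 -0.143   0.1682] q6 -2.27 t 21.4
```

Converted, 0.106 m / 0.6 = 0.1767, 0.1 m / 0.6 = 0.1667.

```bash
echo '[[[0, 0, 0.0833, 0, 0, 0, 0.3], [0, 0, 0.15, 0, 0, 0, 0.3], [0, 0, 0.1667, 0, 0, 0, 0.3], [0, 0, 0.1767, 0, 0, 0, 0.3], [0, 0, 0.1767, 0, 0, 0, 0.3]]]' > m.json && python3 -m inch m.json;python3 - <<'E'
from h import *
go([.578,-.143,.0585],106.5)
E
```

```text
time: 22.02
eef_pos: [0.5789, -0.1434, 0.0608]
tcp_rot: [-0.144, 0.99, -0.001, 0.001]
contact_force: [-0.0, 0.1, -1.9]
opening: 0.501
finger_force: 61.6
tool shift [0.0007 0.0006 0.0023] rz 0.001 cur yaw 106.5 eef [ 0.5789 -0.1434  0.0608] q6 -2.27 t 22.025
```

Converted, -0.16 m / 0.6 = -0.2667, -0.1 m / 0.6 = -0.1667.

```bash
echo '[[[0, 0, 0.0033, 0, 0, 0, 0.3], [0, 0, 0.0042, 0, 0, 0, 0.3], [0, 0, 0.0042, 0, 0, 0, 0.65], [0, 0, 0.0042, 0, 0, 0, 1], [0, 0, 0.0042, 0, 0, 0, 1], [0, 0, -0.0667, 0, 0, 0, 1], [0, 0, -0.1667, 0, 0, 0, 1], [0, 0, -0.2667, 0, 0, 0, 1], [0, 0, -0.2667, 0, 0, 0, 1]]]' > m.json && python3 -m inch m.json;python3 - <<'E'
from h import *
save('side','side1.png')
go([.50,.35,.25],16.9)
for t in ('red_jar','blue_jar','pot'):
    for r in ctrl.mark_of('side',t): print(t,np.round(r['position'],4),round(r['conf'],2))
E
```

```text
time: 23.15
eef_pos: [0.5811, -0.1447, 0.2269]
tcp_rot: [-0.144, 0.99, -0.004, 0.006]
contact_force: [0.0, 0.3, -0.4]
opening: 1.006
finger_force: 0.0
tool shift [-0.0645  0.496  -0.0289] rz 1.564 cur yaw 106.5 eef [ 0.5793 -0.144   0.2229] q6 -2.27 t 23.2
red_jar [ 0.4744 -0.1255  0.0103] 0.89
red_jar [0.4361 0.2012 0.0047] 0.87
red_jar [0.3593 0.199  0.0011] 0.84
blue_jar [ 0.5739 -0.1423  0.0039] 0.76
pot [0.4309 0.3301 0.0049] 0.84
```

View pics/side1.png

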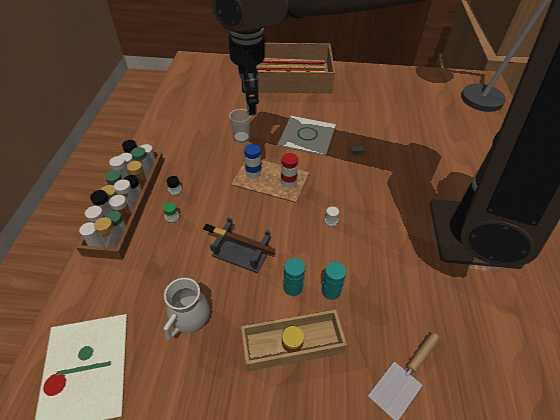

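The side view shows both tall jars standing on the mat (blue (253,160), red (290,170)), the brush on the rest, and the pot alone in the caddy at (293,337).

Converted, 0.497 m / 0.6 = 0.8283, 0.006 m / 0.6 = 0.01, 1.564 rad / 1.5708 = 0.9957.

```bash
echo '[[[0.01, 0.1, 0, 0, 0, 0.1082, 1], [0.01, 0.2, 0, 0, 0, 0.2228, 1], [0.01, 0.3, 0, 0, 0, 0.331, 1], [0.01, 0.4, 0, 0, 0, 0.4456, 1], [0.01, 0.5, 0, 0, 0, 0.5539, 1], [0.01, 0.6, 0, 0, 0, 0.6685, 1], [0.01, 0.7, 0, 0, 0, 0.7767, 1], [0.01, 0.7833, 0, 0, 0, 0.8913, 1], [0.01, 0.8283, 0, 0, 0, 0.9957, 1], [0.01, 0.8283, 0, 0, 0, 0.9957, 1]]]' > m.json && python3 -m inch m.json; echo '[[[0, 0, 0, 0, 0, 0, 1], [0, 0, 0.0833, 0, 0, 0, 1], [0, 0, 0.0833, 0, 0, 0, 1]]]' > m.json && python3 -m inch m.json; python3 - <<'E'
from h import *
d=save('wrist','w8.png'); np.save('w8.npy',d,allow_pickle=True)
go([.4325,.331,.06],16.9)
for r in ctrl.masks_of('wrist','pot')[:2]:
    v,u=np.nonzero(r['region']);print(r['conf'],u.mean(),v.mean(),u.size,atz(d,u.mean(),v.mean(),.038,True))
E
```

```text
time: 24.6
eef_pos: [0.4288, 0.3328, 0.2168]
tcp_rot: [0.594, 0.804, -0.002, -0.001]
contact_force: [0.4, -0.4, 0.0]
opening: 1.004
finger_force: 0.0
time: 24.98
eef_pos: [0.4283, 0.3287, 0.1646]
tcp_rot: [0.596, 0.803, -0.005, -0.002]
contact_force: [0.3, 0.0, 0.0]
opening: 1.002
finger_force: 0.0
tool shift [0.0007 0.0035 0.1073] rz -0.001 cur yaw 16.8 eef [0.4299 0.3296 0.1674] q6 0.17 t 25.025
0.74 285.09389454209065 204.21415356151712 2162 [0.43101745 0.33356625 0.038     ]
```

View pics/w8.png

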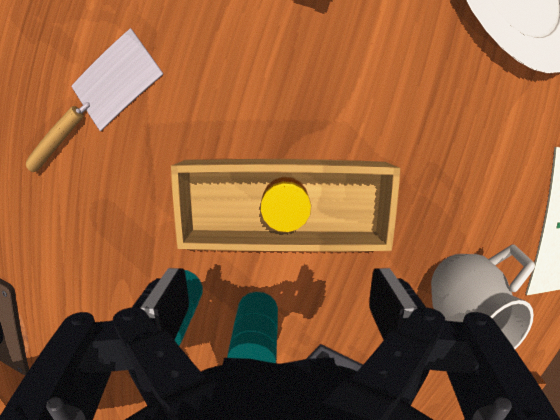

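The wrist view shows the pot lid at (286,207) in the middle of the caddy, consistent with (0.432, 0.331).

Converted, 0.11 m / 0.6 = 0.1833, 0.1 m / 0.6 = 0.1667.

```bash
echo '[[[0.0012, 0.005, 0.0833, 0, 0, 0, 1], [0.0012, 0.005, 0.1667, 0, 0, 0, 1], [0.0012, 0.005, 0.1833, 0, 0, 0, 1], [0.0012, 0.005, 0.1833, 0, 0, 0, 1]]]' > m.json && python3 -m inch m.json; python3 - <<'E'
from h import *
go([.4325,.331,.013],16.9)
E
```

```text
time: 25.58
eef_pos: [0.4347, 0.3333, 0.0609]
tcp_rot: [0.596, 0.803, 0.001, 0.0]
contact_force: [0.5, -0.3, 0.3]
opening: 1.0
finger_force: 0.0
tool shift [-0.0016 -0.0028  0.0479] rz -0.0 cur yaw 16.9 eef [0.4347 0.3333 0.0609] q6 0.17 t 25.575
```

Converted, 0.047 m / 0.6 = 0.0783, 0.03 m / 0.6 = 0.05.

```bash
echo '[[[-0.0017, -0.0042, 0.05, 0, 0, 0, 1], [-0.0017, -0.0042, 0.0783, 0, 0, 0, 1], [-0.0017, -0.0042, 0.0783, 0, 0, 0, 1], [-0.0017, -0.0042, 0.0783, 0, 0, 0, 0.3], [-0.0017, -0.0042, 0.0783, 0, 0, 0, 0.3], [-0.0017, -0.0042, 0.0783, 0, 0, 0, 0.3], [-0.0017, -0.0042, 0.0783, 0, 0, 0, 0.3], [-0.0017, -0.0042, 0.0783, 0, 0, 0, 0.3]]]' > m.json && python3 -m inch m.json 50;python3 - <<'E'
from h import *
go([.4325,.331,.013],16.9)
E
echo '[[[0, 0, -0.05, 0, 0, 0, 0.3], [0, 0, -0.1333, 0, 0, 0, 0.3], [0, 0, -0.2333, 0, 0, 0, 0.3], [0, 0, -0.3, 0, 0, 0, 0.3], [0, 0, -0.3, 0, 0, 0, 0.3]]]' > m.json && python3 -m inch m.json; python3 - <<'E'
from h import *
go([.54,0,.19],16.9)
go([.437,-.3325,.19],16.9)
E
```

```text
time: 26.58
eef_pos: [0.4324, 0.3319, 0.0137]
tcp_rot: [0.596, 0.803, 0.001, 0.0]
contact_force: [-0.8, 0.1, 6.2]
opening: 0.494
finger_force: 51.3
tool shift [-0.0009 -0.0002  0.0007] rz 0.0 cur yaw 16.9 eef [0.4324 0.3319 0.0137] q6 0.17 t 26.575
time: 27.2
eef_pos: [0.4333, 0.3323, 0.1965]
tcp_rot: [0.595, 0.803, 0.004, 0.002]
contact_force: [0.3, -0.3, -1.1]
opening: 0.497
finger_force: 51.0
tool shift [-0.349   0.0054  0.0061] rz 0.0 cur yaw 16.9 eef [0.4333 0.3323 0.1965] q6 0.17 t 27.2
tool shift [-0.6372 -0.1899  0.0041] rz 0.0 cur yaw 16.9 eef [0.4333 0.3323 0.1965] q6 0.17 t 27.2
```

Converted, -0.55 m / 0.6 = -0.9167, -0.18 m / 0.6 = -0.3.

```bash
echo '[[[-0.1, 0.0017, 0, 0, 0, 0, 0.3], [-0.2, 0.0033, 0, 0, 0, 0, 0.3], [-0.3, 0.005, 0, 0, 0, 0, 0.3], [-0.4, 0.0067, 0, 0, 0, 0, 0.3], [-0.5, 0.0083, 0, 0, 0, 0, 0.3], [-0.5817, 0.0083, 0, 0, 0, 0, 0.3], [-0.6667, -0.05, 0, 0, 0, 0, 0.3], [-0.75, -0.1083, 0, 0, 0, 0, 0.3], [-0.8333, -0.1667, 0, 0, 0, 0, 0.3], [-0.9167, -0.2167, 0, 0, 0, 0, 0.3]]]' > m.json && python3 -m inch m.json; echo '[[[-0.0833, -0.0583, 0, 0, 0, 0, 0.3], [-0.145, -0.1, 0, 0, 0, 0, 0.3], [-0.145, -0.1, 0.0833, 0, 0, 0, 0.3], [-0.145, -0.1, 0.1667, 0, 0, 0, 0.3], [-0.145, -0.1, 0.1667, 0, 0, 0, 0.3]]]' > m.json && python3 -m inch m.json;python3 - <<'E'
from h import *
d=save('wrist','w9.png')
go([.437,-.3325,.0155],16.9)
E
```

```text
time: 28.45
eef_pos: [0.4648, -0.2336, 0.1897]
tcp_rot: [0.596, 0.803, 0.0, -0.002]
contact_force: [1.1, -0.0, -0.9]
opening: 0.499
finger_force: 51.1
time: 29.08
eef_pos: [0.4308, -0.3294, 0.0855]
tcp_rot: [0.596, 0.803, 0.001, -0.007]
contact_force: [-1.0, -0.0, -1.2]
opening: 0.498
finger_force: 51.1
tool shift [-0.0028  0.0038  0.0736] rz -0.0 cur yaw 16.9 eef [ 0.4329 -0.3314  0.0891] q6 -1.13 t 29.125
```

View pics/w9.png

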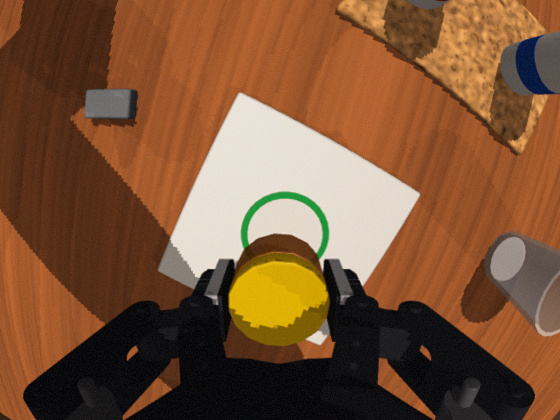

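The pot is held upright. The ring is at about (286,232), and the offset between them is parallax. Lowering now.

Careful with the scale: shifts go in shares of 0.6 m and turns go in shares of pi/2 rad. That gives: 0.0715 m / 0.6 = 0.1192, 0.07 m / 0.6 = 0.1167.

```bash
echo '[[[-0.0042, 0.0058, 0.05, 0, 0, 0, 0.3], [-0.0042, 0.0058, 0.1, 0, 0, 0, 0.3], [-0.0042, 0.0058, 0.1167, 0, 0, 0, 0.3], [-0.0042, 0.0058, 0.1192, 0, 0, 0, 0.3], [-0.0042, 0.0058, 0.1192, 0, 0, 0, 0.3]]]' > m.json && python3 -m inch m.json;python3 - <<'E'
from h import *
go([.437,-.3325,.0157],16.9)
E
```

```text
time: 29.75
eef_pos: [0.4398, -0.3357, 0.0226]
tcp_rot: [0.595, 0.803, -0.0, 0.001]
contact_force: [-0.0, -0.5, -0.5]
opening: 0.499
finger_force: 51.1
tool shift [ 0.0039 -0.0018  0.0069] rz 0.0 cur yaw 16.9 eef [ 0.4398 -0.3357  0.0226] q6 -1.13 t 29.75
```

Converted, 0.0075 m / 0.6 = 0.0125, 0.0065 m / 0.6 = 0.0108.

```bash
echo '[[[0.0058, -0.0025, 0.0067, 0, 0, 0, 0.3], [0.0058, -0.0025, 0.0108, 0, 0, 0, 0.3], [0.0058, -0.0025, 0.0125, 0, 0, 0, 0.3], [0.0058, -0.0025, 0.0125, 0, 0, 0, 0.3]]]' > m.json && python3 -m inch m.json;python3 - <<'E'
from h import *
go([.437,-.3325,.0157],16.9)
E
```

```text
time: 30.25
eef_pos: [0.4364, -0.3318, 0.0157]
tcp_rot: [0.595, 0.803, 0.0, -0.001]
contact_force: [-4.5, 5.6, 13.3]
opening: 0.497
finger_force: 52.8
tool shift [-0.0008  0.0004 -0.    ] rz 0.0 cur yaw 16.9 eef [ 0.4364 -0.3318  0.0157] q6 -1.13 t 30.25
```

Converted, -0.21 m / 0.6 = -0.35, -0.16 m / 0.6 = -0.2667.

```bash
echo '[[[0, 0, -0.0017, 0, 0, 0, 0.3], [0, 0, -0.0017, 0, 0, 0, 0.65], [0, 0, -0.0017, 0, 0, 0, 1], [0, 0, -0.0017, 0, 0, 0, 1], [0, 0, -0.0017, 0, 0, 0, 1], [0, 0, -0.0667, 0, 0, 0, 1], [0, 0, -0.1667, 0, 0, 0, 1], [0, 0, -0.2667, 0, 0, 0, 1], [0, 0, -0.35, 0, 0, 0, 1], [0, 0, -0.35, 0, 0, 0, 1]]]' > m.json && python3 -m inch m.json;python3 - <<'E'
from h import *
d=save('wrist','w10.png'); np.save('w10.npy',d,allow_pickle=True)
go([.50,-.17,.23],106.5)
for r in ctrl.mark_of('wrist','pot')[:2]+ctrl.mark_of('wrist','red_jar')[:2]+ctrl.mark_of('wrist','blue_jar')[:2]: print(np.round(r['position'],4),r['conf'])
E
```

```text
time: 31.5
eef_pos: [0.4385, -0.3341, 0.2294]
tcp_rot: [0.595, 0.803, -0.001, 0.006]
contact_force: [-0.1, -0.1, 0.0]
opening: 1.001
finger_force: 0.0
tool shift [ 0.1375  0.1074 -0.0044] rz -1.564 cur yaw 16.9 eef [ 0.4373 -0.3328  0.226 ] q6 -1.13 t 31.55
[ 0.4379 -0.3346  0.0099] 0.72
[ 0.4803 -0.1213  0.0068] 0.85
[ 0.5797 -0.1414  0.0059] 0.67
```

View pics/w10.png

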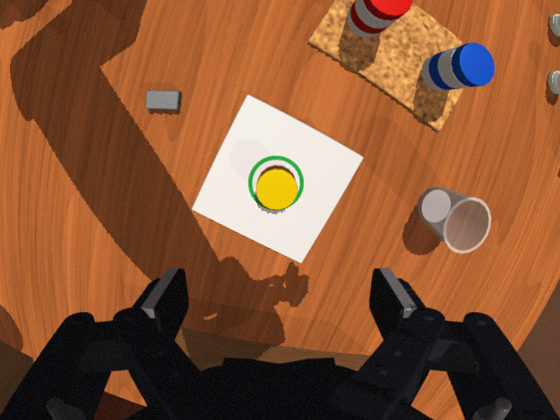

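The pot lid (277,188) is inside the ring (276,182) and both jars are still on the mat. I'll put the red jar back next.

Converted, 0.1926 m / 0.6 = 0.321, 0.1016 m / 0.6 = 0.1693, -1.564 rad / 1.5708 = -0.9957.

```bash
echo '[[[0.05, 0.025, 0, 0, 0, -0.1146, 1], [0.1, 0.05, 0, 0, 0, -0.2292, 1], [0.15, 0.075, 0, 0, 0, -0.3438, 1], [0.2, 0.1, 0, 0, 0, -0.4584, 1], [0.25, 0.125, 0, 0, 0, -0.573, 1], [0.2833, 0.15, 0, 0, 0, -0.6875, 1], [0.321, 0.1693, 0, 0, 0, -0.8021, 1], [0.321, 0.1693, 0, 0, 0, -0.9104, 1], [0.321, 0.1693, 0, 0, 0, -0.9957, 1], [0.321, 0.1693, 0.1, 0, 0, -0.9957, 1]]]' > m.json && python3 -m inch m.json; echo '[[[0, 0, 0, 0, 0, 0, 1], [0, 0, 0, 0, 0, 0, 1]]]' > m.json && python3 -m inch m.json; python3 - <<'E'
from h import *
go([.4785,-.119,.058],106.5)
d=save('wrist','w11.png')
E
```

```text
time: 32.95
eef_pos: [0.4806, -0.1194, 0.1659]
tcp_rot: [-0.144, 0.99, -0.003, 0.004]
contact_force: [-0.2, 0.3, -1.2]
opening: 1.003
finger_force: 0.0
time: 33.2
eef_pos: [0.4776, -0.1181, 0.1635]
tcp_rot: [-0.144, 0.99, 0.0, -0.0]
contact_force: [0.5, -0.4, 0.5]
opening: 1.002
finger_force: 0.0
tool shift [-0.0007 -0.0012  0.1055] rz 0.0 cur yaw 106.5 eef [ 0.4776 -0.1181  0.1635] q6 -2.31 t 33.2
```

View pics/w11.png

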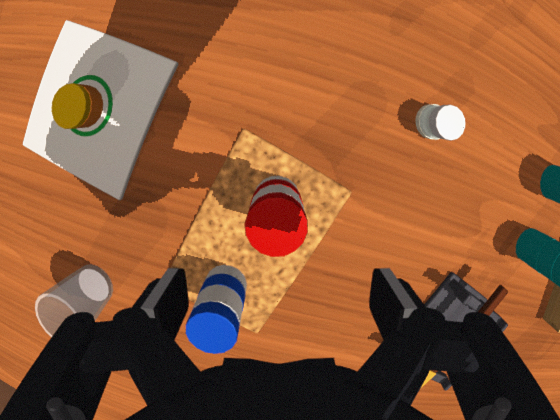

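The red jar (276,220) is midway between the pads and the blue jar is clear of them.

Converted, 0.1055 m / 0.6 = 0.1758, 0.1 m / 0.6 = 0.1667.

```bash
echo '[[[-0.0008, -0.0017, 0.0833, 0, 0, 0, 1], [-0.0008, -0.0017, 0.1667, 0, 0, 0, 1], [-0.0008, -0.0017, 0.1758, 0, 0, 0, 1], [-0.0008, -0.0017, 0.1758, 0, 0, 0, 1], [-0.0008, -0.0017, 0.1758, 0, 0, 0, 0.3], [-0.0008, -0.0017, 0.1758, 0, 0, 0, 0.3], [-0.0008, -0.0017, 0.1758, 0, 0, 0, 0.3], [-0.0008, -0.0017, 0.1758, 0, 0, 0, 0.3], [-0.0008, -0.0017, 0.1758, 0, 0, 0, 0.3]]]' > m.json && python3 -m inch m.json 60; python3 - <<'E'
from h import *
go([.4785,-.119,.058],106.5)
E
echo '[[[0, 0, -0.05, 0, 0, 0, 0.3], [0, 0, -0.1333, 0, 0, 0, 0.3], [0, 0, -0.2333, 0, 0, 0, 0.3], [0, 0, -0.25, 0, 0, 0, 0.3], [0, 0, -0.25, 0, 0, 0, 0.3]]]' > m.json && python3 -m inch m.json; python3 - <<'E'
from h import *
go([.3787,.3143,.21],106.5)
E
```

```text
time: 34.38
eef_pos: [0.4798, -0.1196, 0.0597]
tcp_rot: [-0.144, 0.99, -0.001, 0.001]
contact_force: [-0.6, -0.2, 6.1]
opening: 0.505
finger_force: 61.4
tool shift [0.0011 0.0009 0.0017] rz 0.0 cur yaw 106.5 eef [ 0.4798 -0.1196  0.0597] q6 -2.31 t 34.375
time: 35.0
eef_pos: [0.4781, -0.1187, 0.2075]
tcp_rot: [-0.144, 0.99, 0.0, -0.0]
contact_force: [0.9, -0.2, -2.4]
opening: 0.498
finger_force: 61.7
tool shift [-0.0278  0.4434 -0.0025] rz 0.0 cur yaw 106.5 eef [ 0.4781 -0.1187  0.2075] q6 -2.31 t 35.0
```

Converted, 0.4434 m / 0.6 = 0.739, -0.0278 m / 0.6 = -0.0463.

```bash
echo '[[[-0.0417, 0.0833, 0, 0, 0, 0, 0.3], [-0.0833, 0.1667, 0, 0, 0, 0, 0.3], [-0.125, 0.25, 0, 0, 0, 0, 0.3], [-0.1417, 0.3333, 0, 0, 0, 0, 0.3], [-0.1417, 0.4167, 0, 0, 0, 0, 0.3], [-0.125, 0.5, 0, 0, 0, 0, 0.3], [-0.0917, 0.5917, 0, 0, 0, 0, 0.3], [-0.0583, 0.6833, 0, 0, 0, 0, 0.3], [-0.0463, 0.739, 0, 0, 0, 0, 0.3], [-0.0463, 0.739, 0, 0, 0, 0, 0.3]]]' > m.json && python3 -m inch m.json; echo '[[[0, 0, 0.0333, 0, 0, 0, 0.3], [0, 0, 0.0333, 0, 0, 0, 0.3]]]' > m.json && python3 -m inch m.json; python3 - <<'E'
from h import *
go([.3787,.3143,.060],106.5)
d=save('wrist','w12.png')
E
```

```text
time: 36.25
eef_pos: [0.376, 0.3148, 0.2043]
tcp_rot: [-0.146, 0.989, -0.001, -0.003]
contact_force: [0.4, 0.4, -2.8]
opening: 0.498
finger_force: 62.0
time: 36.5
eef_pos: [0.3772, 0.3123, 0.184]
tcp_rot: [-0.143, 0.99, -0.002, -0.004]
contact_force: [0.1, -0.7, -3.3]
opening: 0.502
finger_force: 62.0
tool shift [-0.003   0.0017  0.1239] rz -0.001 cur yaw 106.5 eef [0.3772 0.3123 0.184 ] q6 -1.37 t 36.5
```

View pics/w12.png

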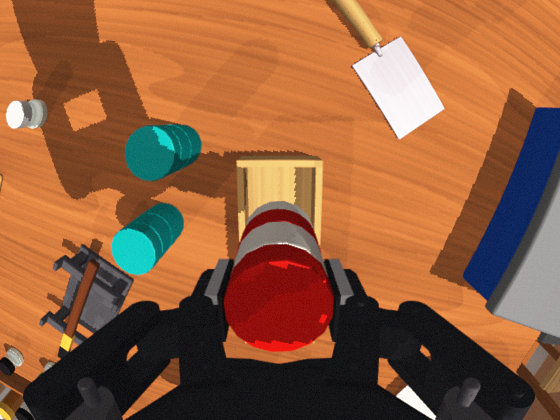

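The red jar is upright over its end of the caddy and centred across it (caddy walls at 240..322, jar at 279).

Converted, 0.06 m / 0.6 = 0.1, 0.04 m / 0.6 = 0.0667.

```bash
echo '[[[-0.0033, 0.0017, 0.0667, 0, 0, 0, 0.3], [-0.0033, 0.0017, 0.1, 0, 0, 0, 0.3], [-0.0033, 0.0017, 0.1, 0, 0, 0, 0.3]]]' > m.json && python3 -m inch m.json; python3 - <<'E'
from h import *
go([.3787,.3143,.060],106.5)
E
```

```text
time: 36.92
eef_pos: [0.3797, 0.3144, 0.126]
tcp_rot: [-0.143, 0.99, -0.001, -0.002]
contact_force: [-0.1, 0.8, -1.6]
opening: 0.505
finger_force: 62.1
tool shift [0.0007 0.0002 0.066 ] rz -0.001 cur yaw 106.5 eef [0.3797 0.3144 0.126 ] q6 -1.37 t 36.925
```

Converted, 0.064 m / 0.6 = 0.1067, 0.055 m / 0.6 = 0.0917.

```bash
echo '[[[0.0008, 0, 0.05, 0, 0, 0, 0.3], [0.0008, 0, 0.0917, 0, 0, 0, 0.3], [0.0008, 0, 0.1067, 0, 0, 0, 0.3], [0.0008, 0, 0.1067, 0, 0, 0, 0.3]]]' > m.json && python3 -m inch m.json; python3 - <<'E'
from h import *
go([.3787,.3143,.058],106.5)
E
```

```text
time: 37.42
eef_pos: [0.3807, 0.3156, 0.0645]
tcp_rot: [-0.143, 0.99, 0.0, 0.0]
contact_force: [0.3, 0.6, -1.7]
opening: 0.501
finger_force: 62.1
tool shift [ 0.0023 -0.0007  0.0065] rz -0.0 cur yaw 106.5 eef [0.3807 0.3156 0.0645] q6 -1.37 t 37.425
```

Converted, 0.0055 m / 0.6 = 0.0092, 0.004 m / 0.6 = 0.0067.

```bash
echo '[[[0.0017, 0, 0.0067, 0, 0, 0, 0.3], [0.0017, 0, 0.0092, 0, 0, 0, 0.3], [0.0017, 0, 0.0092, 0, 0, 0, 0.3]]]' > m.json && python3 -m inch m.json; python3 - <<'E'
from h import *
go([.3787,.3143,.058],106.5)
E
```

```text
time: 37.8
eef_pos: [0.3799, 0.3156, 0.0597]
tcp_rot: [-0.144, 0.99, 0.0, 0.001]
contact_force: [-1.5, -0.4, 5.5]
opening: 0.501
finger_force: 62.7
tool shift [ 0.0015 -0.0009  0.0017] rz 0.0 cur yaw 106.5 eef [0.3799 0.3156 0.0597] q6 -1.37 t 37.8
```

Contact is confirmed (5.5 N upwards), so I'll release and go for the blue jar.

Converted, -0.16 m / 0.6 = -0.2667, -0.1 m / 0.6 = -0.1667.

```bash
echo '[[[0, 0, 0, 0, 0, 0, 0.65], [0, 0, 0, 0, 0, 0, 1], [0, 0, 0, 0, 0, 0, 1], [0, 0, -0.0667, 0, 0, 0, 1], [0, 0, -0.1667, 0, 0, 0, 1], [0, 0, -0.2667, 0, 0, 0, 1], [0, 0, -0.2667, 0, 0, 0, 1]]]' > m.json && python3 -m inch m.json; python3 - <<'E'
from h import *
go([.5785,-.143,.165],106.5)
E
```

```text
time: 38.67
eef_pos: [0.3823, 0.317, 0.225]
tcp_rot: [-0.144, 0.99, 0.002, 0.006]
contact_force: [-0.1, -0.2, 0.1]
opening: 0.998
finger_force: 0.0
tool shift [-0.0566 -0.4969  0.0594] rz 0.0 cur yaw 106.5 eef [0.3823 0.317  0.225 ] q6 -1.37 t 38.675
```

Converted, -0.497 m / 0.6 = -0.8283, -0.057 m / 0.6 = -0.095.

```bash
echo '[[[-0.095, -0.8283, 0, 0, 0, 0, 1], [-0.095, -0.8283, 0, 0, 0, 0, 1], [-0.095, -0.8283, 0, 0, 0, 0, 1], [-0.095, -0.8283, 0, 0, 0, 0, 1], [-0.095, -0.8283, 0, 0, 0, 0, 1], [-0.095, -0.8283, 0, 0, 0, 0, 1], [-0.095, -0.8283, 0, 0, 0, 0, 1], [-0.095, -0.8283, 0, 0, 0, 0, 1], [-0.095, -0.8283, 0.0167, 0, 0, 0, 1], [-0.095, -0.8283, 0.0833, 0, 0, 0, 1]]]' > m.json && python3 -m inch m.json; echo '[[[0, 0, 0, 0, 0, 0, 1], [0, 0, 0, 0, 0, 0, 1]]]' > m.json && python3 -m inch m.json; python3 - <<'E'
from h import *
d=save('wrist','w13.png')
go([.5785,-.143,.0585],106.5)
for t in ('blue_jar','pot'):
  for r in ctrl.mark_of('wrist',t)[:2]: print(t,np.round(r['position'],4),r['conf'])
E
```

```text
time: 39.92
eef_pos: [0.5763, -0.1459, 0.169]
tcp_rot: [-0.143, 0.99, -0.001, 0.002]
contact_force: [0.4, 0.3, -0.4]
opening: 0.998
finger_force: 0.0
time: 40.17
eef_pos: [0.575, -0.1442, 0.1686]
tcp_rot: [-0.144, 0.99, 0.0, -0.0]
contact_force: [0.7, -0.3, 0.1]
opening: 1.006
finger_force: 0.0
tool shift [-0.003   0.0008  0.1111] rz 0.001 cur yaw 106.6 eef [ 0.5756 -0.1446  0.1696] q6 -2.28 t 40.225
blue_jar [ 0.5794 -0.1434  0.0074] 0.95
blue_jar [0.5744 0.1162 0.048 ] 0.49
pot [ 0.4371 -0.3327  0.01  ] 0.63
```

Converted, 0.11 m / 0.6 = 0.1833, 0.1 m / 0.6 = 0.1667.

```bash
echo '[[[-0.005, 0.0017, 0.0833, 0, 0, 0, 1], [-0.005, 0.0017, 0.1667, 0, 0, 0, 1], [-0.005, 0.0017, 0.1833, 0, 0, 0, 1], [-0.005, 0.0017, 0.1833, 0, 0, 0, 1], [-0.005, 0.0017, 0.1833, 0, 0, 0, 0.3], [-0.005, 0.0017, 0.1833, 0, 0, 0, 0.3], [-0.005, 0.0017, 0.1833, 0, 0, 0, 0.3], [-0.005, 0.0017, 0.1833, 0, 0, 0, 0.3], [-0.005, 0.0017, 0.1833, 0, 0, 0, 0.3]]]' > m.json && python3 -m inch m.json 60; python3 - <<'E'
from h import *
go([.5785,-.143,.0585],106.5)
E
echo '[[[0, 0, -0.05, 0, 0, 0, 0.3], [0, 0, -0.1333, 0, 0, 0, 0.3], [0, 0, -0.2333, 0, 0, 0, 0.3], [0, 0, -0.25, 0, 0, 0, 0.3], [0, 0, -0.25, 0, 0, 0, 0.3]]]' > m.json && python3 -m inch m.json; python3 - <<'E'
from h import *
go([.4877,.3484,.20],106.5)
E
```

```text
time: 41.45
eef_pos: [0.5791, -0.1441, 0.0605]
tcp_rot: [-0.144, 0.99, -0.001, 0.002]
contact_force: [-0.2, -0.4, 5.8]
opening: 0.498
finger_force: 60.5
tool shift [0.0003 0.0012 0.002 ] rz 0.0 cur yaw 106.5 eef [ 0.5791 -0.1441  0.0605] q6 -2.27 t 41.45
time: 42.08
eef_pos: [0.5775, -0.1431, 0.2082]
tcp_rot: [-0.144, 0.99, -0.0, 0.0]
contact_force: [0.0, -0.0, -2.9]
opening: 0.501
finger_force: 61.4
tool shift [-0.0536  0.4968  0.0082] rz 0.0 cur yaw 106.5 eef [ 0.5775 -0.1431  0.2082] q6 -2.27 t 42.075
```

Converted, 0.497 m / 0.6 = 0.8283, 0.47 m / 0.6 = 0.7833.

```bash
echo '[[[-0.01, 0.1, 0, 0, 0, 0, 0.3], [-0.02, 0.2, 0, 0, 0, 0, 0.3], [-0.03, 0.3, 0, 0, 0, 0, 0.3], [-0.04, 0.4, 0, 0, 0, 0, 0.3], [-0.05, 0.5, 0, 0, 0, 0, 0.3], [-0.06, 0.6, 0, 0, 0, 0, 0.3], [-0.07, 0.7, 0, 0, 0, 0, 0.3], [-0.0833, 0.7833, 0, 0, 0, 0, 0.3], [-0.0893, 0.8283, 0, 0, 0, 0, 0.3], [-0.0893, 0.8283, 0, 0, 0, 0, 0.3]]]' > m.json && python3 -m inch m.json; echo '[[[0, 0, 0.0667, 0, 0, 0, 0.3], [0, 0, 0.1167, 0, 0, 0, 0.3], [0, 0, 0.1167, 0, 0, 0, 0.3], [0, 0, 0.1167, 0, 0, 0, 0.3]]]' > m.json && python3 -m inch m.json; python3 - <<'E'
from h import *
go([.4877,.3484,.060],106.5)
E
```

```text
time: 43.32
eef_pos: [0.4855, 0.3494, 0.2044]
tcp_rot: [-0.145, 0.989, -0.001, -0.003]
contact_force: [-0.4, -0.4, -2.3]
opening: 0.501
finger_force: 61.7
time: 43.82
eef_pos: [0.4882, 0.3479, 0.1385]
tcp_rot: [-0.143, 0.99, -0.0, 0.0]
contact_force: [0.2, -0.3, -1.2]
opening: 0.502
finger_force: 61.7
tool shift [0.0004 0.0007 0.0785] rz -0.001 cur yaw 106.5 eef [0.4882 0.3479 0.1385] q6 -1.41 t 43.825
```

Converted, 0.076 m / 0.6 = 0.1267, 0.065 m / 0.6 = 0.1083.

```bash
echo '[[[0.0008, 0.0008, 0.0667, 0, 0, 0, 0.3], [0.0008, 0.0008, 0.1083, 0, 0, 0, 0.3], [0.0008, 0.0008, 0.1267, 0, 0, 0, 0.3], [0.0008, 0.0008, 0.1267, 0, 0, 0, 0.3], [0.0008, 0.0008, 0.1267, 0, 0, 0, 0.3]]]' > m.json && python3 -m inch m.json; python3 - <<'E'
from h import *
go([.4877,.3484,.059],106.5)
E
```

```text
time: 44.45
eef_pos: [0.4885, 0.3494, 0.0642]
tcp_rot: [-0.144, 0.99, 0.001, 0.002]
contact_force: [-0.0, 0.6, -1.2]
opening: 0.501
finger_force: 61.8
tool shift [ 0.0011 -0.0007  0.0052] rz 0.0 cur yaw 106.5 eef [0.4885 0.3494 0.0642] q6 -1.41 t 44.45
```

Converted, 0.0045 m / 0.6 = 0.0075, 0.003 m / 0.6 = 0.005.

```bash
echo '[[[0.0008, 0, 0.005, 0, 0, 0, 0.3], [0.0008, 0, 0.0075, 0, 0, 0, 0.3], [0.0008, 0, 0.0075, 0, 0, 0, 0.3]]]' > m.json && python3 -m inch m.json; python3 - <<'E'
from h import *
go([.4877,.3484,.059],106.5)
E
```

```text
time: 44.82
eef_pos: [0.488, 0.3492, 0.0605]
tcp_rot: [-0.144, 0.99, 0.0, 0.001]
contact_force: [-1.5, -1.1, 6.8]
opening: 0.5
finger_force: 62.6
tool shift [ 0.0006 -0.0007  0.0015] rz 0.0 cur yaw 106.5 eef [0.488  0.3492 0.0605] q6 -1.41 t 44.825
```

Contact again (6.8 N), so I'll release, lift clear and check everything.

```bash
echo '[[[0, 0, 0, 0, 0, 0, 0.65], [0, 0, 0, 0, 0, 0, 1], [0, 0, 0, 0, 0, 0, 1], [0, 0, -0.0667, 0, 0, 0, 1], [0, 0, -0.1667, 0, 0, 0, 1], [0, 0, -0.2667, 0, 0, 0, 1], [0, 0, -0.3667, 0, 0, 0, 1], [0, 0, -0.3833, 0, 0, 0, 1], [0, 0, -0.3833, 0, 0, 0, 1]]]' > m.json && python3 -m inch m.json; python3 - <<'E'
from h import *
d=save('wrist','w14.png')
for c in ('wrist','side','scene'):
    ctrl.read_camera(c)
    for t in ('red_jar','blue_jar','pot','brush','jug','glass'):
        print(c,t,[(np.round(r['position'],3).tolist(),round(r['conf'],2)) for r in ctrl.mark_of(c,t)[:3]])
save('side','side2.png')
a,b=cv2.imread('pics/w14.png'),cv2.imread('pics/side2.png')
cv2.imwrite('pics/final.png',np.hstack([cv2.resize(a,(400,300)),cv2.resize(b,(400,300))]))
E
```

```text
time: 45.95
eef_pos: [0.4868, 0.3488, 0.2882]
tcp_rot: [-0.144, 0.99, 0.0, 0.001]
contact_force: [0.5, 0.7, -0.6]
opening: 0.999
finger_force: 0.0
wrist red_jar [([0.381, 0.315, 0.01], 0.9), ([0.441, 0.202, -0.001], 0.83), ([0.354, 0.202, -0.005], 0.73)]
wrist blue_jar [([0.489, 0.351, 0.004], 0.57)]
wrist pot []
wrist brush [([0.575, 0.116, 0.05], 0.83)]
wrist jug [([0.65, 0.299, 0.002], 0.59)]
wrist glass [([0.528, -0.134, 0.001], 0.74), ([0.574, 0.119, 0.001], 0.71)]
side red_jar [([0.36, 0.199, 0.001], 0.73), ([0.439, 0.2, 0.005], 0.72), ([0.376, 0.311, 0.008], 0.55)]
side blue_jar [([0.489, 0.349, 0.007], 0.86)]
side pot [([0.439, -0.337, 0.005], 0.61)]
side brush [([0.574, 0.113, 0.046], 0.61)]
side jug [([0.651, 0.3, -0.001], 0.76), ([0.38, 0.308, 0.008], 0.61)]
side glass [([0.437, -0.337, 0.008], 0.24)]
scene red_jar [([0.435, 0.202, -0.003], 0.75), ([0.379, 0.315, 0.004], 0.71), ([0.356, 0.204, 0.002], 0.62)]
scene blue_jar [([0.484, 0.352, 0.008], 0.79)]
scene pot [([0.435, -0.333, 0.009], 0.48)]
scene brush [([0.578, 0.117, 0.046], 0.74)]
scene jug [([0.653, 0.299, 0.0], 0.63)]
scene glass [([0.643, -0.299, -0.002], 0.83), ([0.571, 0.118, -0.003], 0.52)]
```

View pics/final.png

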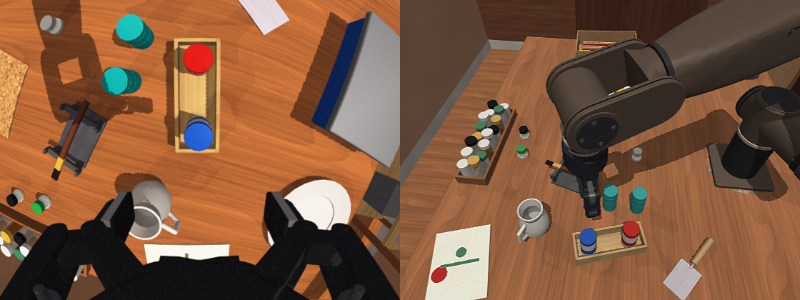

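Both jars are back upright in their places: red lid (199,58) and blue lid (198,135) in the left half. The brush is on the rest and the jug hasn't moved. The networks put the pot on the ring and everything within tolerance.

```bash
python3 -c "
from plant import ctrl; print(ctrl.sign_off())"
```

```text
the job is handed in; nothing more can be done
None
```

I handed the job in at about 46 s of the 144 s allowed; no verdict came back, but the last images put the brush across the rest, the pot on the green ring, both tall jars upright in their original places in the caddy, and the jug and tumbler unmoved.

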